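# Discharge static and start the test

## Task

Start a test of the engine control unit on the test box: first discharge static by lightly touching the round copper pad with the fingertips and lifting off again, then press the green button on the test box all the way down and let it go. Finish with the fingers withdrawn at least a hand's width above the green button. Do not press the yellow or red button, do not push hard on the copper pad, and leave the jar, the spool, the screwdriver and the control unit where they are.

Things in the scene. Friction and masses are not known exactly. Their poses are not given: they have to be found in the camera images.
- ground_pad: Static-discharge touch pad: a copper disc 56 mm across, standing 12 mm proud of a black square rubber block (80 x 80 mm, 20 mm high, fixed to the bench). The origin is the centre of the disc's top face, 32 mm above the bench; z up. The disc is sprung: it gives straight down by up to 8 mm, pushing back 1.5 N at first and 5.5 N at its stop; pushing with more than 15 N is too hard.
- test_box: Grey test box fixed to the bench, 120 mm (its x) by 240 mm (its y) by 50 mm high, origin at the centre of its underside. The three buttons stand in a row along its y, 28 mm to the -x side of its middle; a flat dark display and four small sockets (at most 3 mm high) lie on the +x half of its top. The box may stand left or right of the copper pad.
- green (a joint): A spring push button: green cap, 28 mm across, in a black round collar of 44 mm, standing on the test box in a row of three whose order varies. Value: m pressed in, 0 released, 0.006 fully down; the spring pushes back 1.5 N at the start of its travel and 5 N fully down. This is the one to press. Neighbouring buttons stand 70 mm apart, centre to centre, and the cap still stands 4 mm above its collar when fully down.
- green_top (a point): Centre of the top face of the green button's cap, about 72 mm above the bench when released, 10 mm above its collar. It is pressed straight down. z axis up.
- yellow (a joint): A spring push button: yellow cap, 28 mm across, in a black round collar of 44 mm, standing on the test box in a row of three whose order varies. Value: m pressed in, 0 released, 0.006 fully down; the spring pushes back 1.5 N at the start of its travel and 5 N fully down. Leave it unpressed.
- yellow_top (a point): Centre of the top face of the yellow button's cap, about 72 mm above the bench when released, 10 mm above its collar. It is pressed straight down. z axis up.
- red (a joint): A spring push button: red cap, 28 mm across, in a black round collar of 44 mm, standing on the test box in a row of three whose order varies. Value: m pressed in, 0 released, 0.006 fully down; the spring pushes back 1.5 N at the start of its travel and 5 N fully down. Leave it unpressed.
- red_top (a point): Centre of the top face of the red button's cap, about 72 mm above the bench when released, 10 mm above its collar. It is pressed straight down. z axis up.
- jar_mid (a point): Loose amber jar with a black cap, 48 mm across and 58 mm high, upright near the copper pad, on its near or far side as seen from the robot. The point is its centre, half-way up. Leave it alone.
- spool_mid (a point): Loose metal spool, 54 mm across and 42 mm high, upright near the copper pad, on the side opposite to the jar. The point is its centre, half-way up. Leave it alone.
- screwdriver_grip (a point): Middle of the orange handle of a loose screwdriver lying on the bench along the robot's side of the test box. Leave it alone.
- ecu_mid (a point): Centre of the loose aluminium engine control unit with cooling fins and a black connector, about 105 x 130 x 32 mm, lying flat beyond the test box. Leave it alone.
Not all that is in view belongs to the job. Of the things like the part that bears ground_pad, leave any that is blue, pink or purple; of the rest the smaller one is meant.

How it is judged:
By the outcome, as a careful person would: the job done as asked, in the order asked, and still so for the second after the job is handed in, with the robot touching nothing.
It also fails if it takes over 45 s, if anything falls off the work surface, if the arm or the gripper's body presses on something with over 40 N, if the wrist force passes 120 N, or if a joint passes its speed limit or range.

## Robot

A 6-joint arm with a two-finger parallel gripper is mounted at the origin on the work surface. World frame = base frame: x ahead of the robot, y to its left, z up, the work surface at z = 0. Lengths are in mm, angles in rad, forces in N, time in s.
With the tool pointing down it reaches from about 300 to 775 mm from the base axis. Payload 14.6 kg.
Tool frame: the origin (TCP) lies on the centre line of the jaws, within the pads' length; the fingertips stand 8 mm ahead of it and the grasp point (between the pads) lies 11 mm behind it; z points along the fingers, y is the direction in which the jaws open and shut (so a half turn about z gives the same grasp; the last joint's range is limited). The gripper opens to 94 mm and grips with 3 to 60 N. Pads are 16 mm wide; open, the fingers measure 119 mm over their backs; the gripper's body (75 mm by 177 mm) begins 78 mm behind the grasp point.
Start: joints at [-0.067, 0.3, 1.521, -0, 1.321, -0.067], TCP at [549.99, -0.002, 213.446] pointing down, gripper open.
Joint ranges: [-3.03, 3.03], [-0.79, 2.21], [0.23, 2.52], [-1.04, 4.18], [0, 3.07], [-2.55, 2.55]. Speed limits (rad/s): [2.22, 2.22, 2.57, 3.14, 3.14, 3.14].

## Interface

Orientations are given as [roll, pitch, yaw] about the fixed x, y, z axes, in that order (R = Rz(yaw) Ry(pitch) Rx(roll)).
In Python, from cell import read_state, cams, manip gives the robot as it stands.
- The arm moves only by the shell command python3 -m handwheel 'ROWS' [OPENING] [FORCE]. ROWS is JSON, a list of rows, each a list of 4 numbers: the shift along the tool's x, y, z in m, then the turn about the tool's z in degrees. In form: [[dx, dy, dz, turn], ...]. A call has 1 to 5 rows; each row is the pose to reach, as a shift and turn from the pose measured when the call began, along the tool's axes at that moment; what a row does not reach only later rows make up. A row lasts 1/8 s, in which the tool goes at most 62.5 mm and 10.7 degrees, less where a joint would pass 70% of its speed; a pose out of reach is approached as far as the arm can. A call with a gripper value outside its range is refused whole. OPENING is the closure, from 0 (fully open) to 1 (shut), set as the call begins (- or left out, the last holds). The fingers move at their own pace and stop on an object; FORCE is the grip in N (left out, the last holds). Time passes only in rows, so rows that repeat a pose let the fingers close. It gives the time, the measured TCP pose, the force and the opening at its end, in the units of the state.
- read_state(): the state, without advancing time (a new reading comes with each control period).
- cams.camera(name): name is "scene" or "side" or "wrist"; returns the picture (420x560x3 uint8, red, green, blue); there is no depth.
- cams.get_calibration(name): a dict with "vertical_fov" (degrees; the focal length in pixels is half the picture's height over the tangent of half this angle, whatever the lens; pixels are square), "cx", "cy" (the principal point, pixels), "dist_coeffs" ([k1, k2, p1, p2, k3] as OpenCV has them; the pictures are not rectified), "R" (3x3) and "t" (3): a world point X has camera coordinates R X + t. Camera axes: x right, y down, z forward; pixel columns grow to the right and rows downward; lengths in mm; the calibration is good to about 2 mm. A picture is of the moment at which its call begins: read the wrist's pose just before it. get_calibration takes no time and is no camera call; for the wrist camera it gives the pose at the moment of the call.
- manip.sign_off(): hands the job in, once; it reports no verdict.
The state is a dict: "clock": time; "joints": joint angles; "qd": joint speeds; "effort": joint torques, N m; "eef_pos": TCP position; "eef_rot": TCP orientation; "wrist_force": force on the tool from outside, world axes, zero at the start; "moment": the same for the moment, N m; "finger_gap": finger opening in mm.
Only numpy, scipy, OpenCV 4.12 (cv2) and the standard library are available. Lean on these libraries where they do the work, as an engineer would, in place of code of your own. Each camera call takes 0.05 s, during which the arm holds its last target. There are 200 camera calls.

## Working session

There is one attempt and no reset: what is moved stays moved. The work goes in short steps, Python scripts to look and compute and a shell command to move; the robot and the scene stay as the last step left them, time stands still between calls to the robot, and variables do not carry over. Pictures are saved under pics/ and viewed, about 8 in all and at most 12, crops included, and the job is handed in when it is done.

```bash
mkdir -p pics; cat > h.py <<'E'
import numpy as np, cv2
from cell import read_state, cams, manip
def shot(n,f):
    c=cams.get_calibration(n); im=cams.camera(n); cv2.imwrite(f'pics/{f}.png',im[:,:,::-1]); return im,c
def K(c):
    f=210/np.tan(np.radians(c['vertical_fov'])/2); return np.array([[f,0,c['cx']],[0,f,c['cy']],[0,0,1.]])
def ray(c,uv):
    p=cv2.undistortPoints(np.array([[uv]],float),K(c),np.array(c['dist_coeffs'],float))[0,0]
    R=np.array(c['R']);t=np.array(c['t']); return -R.T@t, R.T@np.array([p[0],p[1],1])
def onplane(c,uv,z):
    o,d=ray(c,uv); return o+d*(z-o[2])/d[2]
E
python3 - <<'E'
from h import *
s=read_state();print(s)
for n in ('scene','side','wrist'):
    im,c=shot(n,n+'0'); print(n,c)
E
```

```text
{'clock': 0.0, 'joints': array([-6.66280623e-02,  3.00479421e-01,  1.52160754e+00,  1.43454902e-06,
        1.32070459e+00, -6.66060151e-02]), 'qd': array([ 0.0003304 ,  0.00086804,  0.00094036,  0.00013885,  0.00132152,
       -0.00092112]), 'effort': array([-1.53750298e-03, -5.31805658e+01, -3.52735734e+01,  7.07558286e-02,
        2.43994006e-02, -4.79655944e-05]), 'eef_pos': array([ 5.49733921e+02, -2.47235865e-04,  2.12870574e+02]), 'eef_rot': array([-3.14039651e+00, -8.11807366e-05,  1.57077388e+00]), 'wrist_force': array([ 0.46024695, -0.01273729,  0.77738899]), 'moment': array([ 0.0516229 , -0.03167254,  0.00382629]), 'finger_gap': 93.81152467710274}
scene {'vertical_fov': 52.79142018147698, 'cx': 282.6583387224277, 'cy': 210.46961189577348, 'dist_coeffs': array([0.01262721, 0.        , 0.        , 0.        , 0.        ]), 'R': array([[-0.90937234,  0.41582825,  0.01134965],
       [ 0.34103363,  0.76087236, -0.55205916],
       [-0.23819742, -0.49815672, -0.8337277 ]]), 't': array([ 482.47062858, -117.59090411, 1297.25071821])}
side {'vertical_fov': 54.21763091257776, 'cx': 278.73045848037856, 'cy': 218.6888054566481, 'dist_coeffs': array([-0.06916953,  0.        ,  0.        ,  0.        ,  0.        ]), 'R': array([[ 0.85396704, -0.52031415,  0.003671  ],
       [-0.29918186, -0.49678089, -0.81467722],
       [ 0.42571177,  0.6946092 , -0.57990306]]), 't': array([-448.75159384,  214.04277703,  793.04423033])}
wrist {'vertical_fov': 63.16358576387552, 'cx': 276.8492043347118, 'cy': 209.05499226220218, 'dist_coeffs': array([-0.08553302,  0.        ,  0.        ,  0.        ,  0.        ]), 'R': array([[ 9.99999527e-01, -8.20621469e-04, -5.22794289e-04],
       [-6.44844011e-04, -9.61304414e-01,  2.75487581e-01],
       [-7.28635482e-04, -2.75487114e-01, -9.61304488e-01]]), 't': array([-550.1725832 ,  -28.69295634,  390.76412452])}
```

View pics/scene0.png

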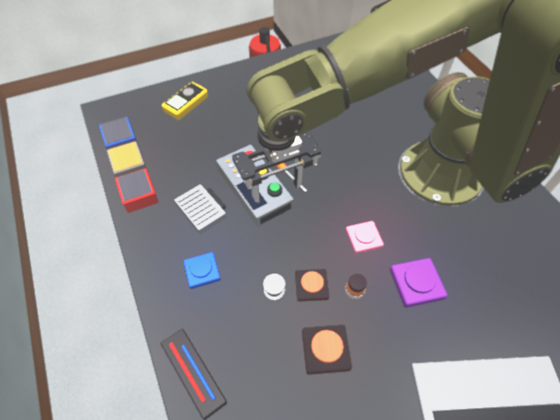

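View pics/side0.png

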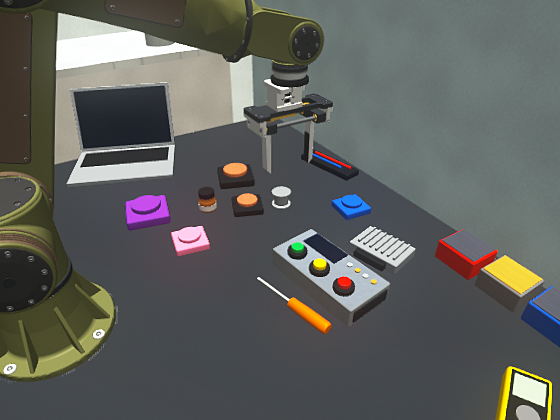

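The scene view shows two copper pads. The smaller one is at about (312,282), between the jar and the spool, and the larger one is at (327,346). The green cap is at scene (274,188) and side (297,247), with yellow and red beyond it. I'll measure these next.

```bash
cat > m.py <<'E'
from h import *
def blob(im,hs,near,smin=120,vmin=80,r=25):
    hsv=cv2.cvtColor(im,cv2.COLOR_RGB2HSV)
    m=cv2.inRange(hsv,(hs[0],smin,vmin),(hs[1],255,255))
    k=np.zeros_like(m);cv2.circle(k,near,r,255,-1);m&=k
    n,l,st,ce=cv2.connectedComponentsWithStats(m); i=1+np.argmax(st[1:,4]);return ce[i],st[i]
E
python3 - <<'E'
from m import *
I={n:cv2.imread(f'pics/{n}0.png')[:,:,::-1].copy() for n in('scene','side')}
C={n:cams.get_calibration(n) for n in I}
T={'pad':((3,18),(312,282),(247,200),32),'big':((3,18),(327,346),(235,170),32),'green':((45,85),(274,188),(297,247),72),'yellow':((20,35),(262,172),(319,264),72),'red':((0,6),(249,155),(344,283),72)}
for k,(h,a,b,z) in T.items():
    rs=[]
    for n,p in(('scene',a),('side',b)):
        try:
            ce,st=blob(I[n],h,p,r=18); P=onplane(C[n],ce,z); w=onplane(C[n],(st[0],ce[1]),z)-onplane(C[n],(st[0]+st[2],ce[1]),z)
            rs.append(ray(C[n],ce)); print(k,n,ce.round(1),st,P.round(1),'w',np.linalg.norm(w).round(1))
        except Exception as e: print(k,n,e)
    if len(rs)==2:
        (o1,d1),(o2,d2)=rs; s=np.linalg.lstsq(np.c_[d1,-d2],o2-o1,rcond=None)[0]
        print('  tri',(o1+d1*s[0]).round(1),(o2+d2*s[1]).round(1))
for n,uv in(('scene',(358,281)),('scene',(274,281)),('side',(207,193)),('side',(282,191))): print(n,uv,onplane(C[n],uv,58 if uv in((358,281),(207,193)) else 42).round(1))
E
```

```text
pad scene [312.  283.9] [301 272  23  21  70] [532.6 179.3  32. ] w 57.3
pad side [246.9 199.6] [237 193  21  14 234] [525.3 166.3  32. ] w 57.1
  tri [530.7 176.6  24.5] [530.4 176.7  24.5]
big scene [326.6 347.7] [311 330  33  33 143] [572.9 333.2  32. ] w 75.5
big side [234.7 169.5] [223 163  24  15 290] [572.5 336.   32. ] w 73.4
  tri [573.1 333.4  33. ] [571.6 334.2  33.1]
green scene [274.3 186.8] [270 183  10   9  69] [ 508.  -106.7   72. ] w 27.6
green side [297.2 247.2] [291 242  13  11 116] [ 502.6 -113.8   72. ] w 28.1
  tri [ 506.7 -109.8   67.5] [ 505.8 -109.3   67.4]
yellow scene [262.4 171.3] [259 169   8   6  34] [ 516.4 -170.6   72. ] w 22.7
yellow side [319.3 264. ] [313 258  14  13 139] [ 511.5 -182.8   72. ] w 28.8
  tri [ 514.4 -175.8   65. ] [ 516.2 -176.9   65.3]
red scene [248.5 152. ] [246 151   6   3  14] [ 525.4 -253.5   72. ] w 17.5
red side [343.8 282.6] [337 276  15  14 161] [ 520.4 -251.8   72. ] w 29.4
  tri [ 525.4 -253.6   71.9] [ 521.2 -251.    70.9]
scene (358, 281) [433.7 228.1  58. ]
scene (274, 281) [617.5 137.5  42. ]
side (207, 193) [431.5 213.8  58. ]
side (282, 191) [621.9 141.2  42. ]
```

```bash
python3 -m handwheel '[[0.05,-0.01,0,0],[0.1,-0.02,0,0],[0.1,-0.02,0,0],[0.1,-0.02,0,0],[0.1,-0.02,0,0]]' 1 10; python3 - <<'E'
from h import *
print(read_state()['eef_pos'],read_state()['finger_gap'])
im,c=shot('wrist','w1'); 
for z,p in((32,(530,176,32)),):
    print(cv2.projectPoints(np.array([p],float),cv2.Rodrigues(np.array(c['R']))[0],np.array(c['t']),K(c),np.array(c['dist_coeffs']))[0])
np.save('w1.npy',c,allow_pickle=True)
E
```

```text
clock: 0.78
eef_pos: [530.0, 99.0, 213.0]
eef_rot: [-3.141, 0.0, 1.57]
wrist_force: [0.1, -0.5, -0.5]
finger_gap: 47.2
[530.0288183   99.00398361 212.95520926] 47.22736220701228
[[[276.2522629  114.52070693]]]
```

View pics/w1.png

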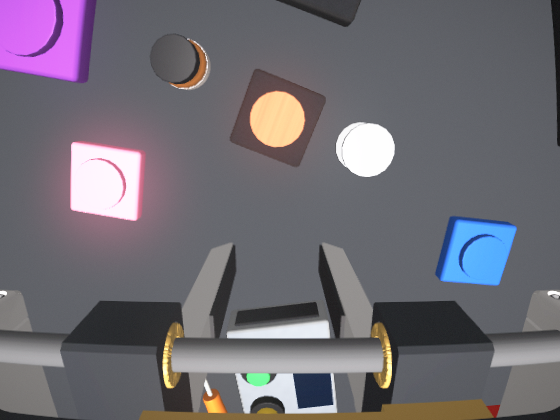

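The wrist view shows the small copper disc clear at about (277,119), with the jar to its left and the spool to its right. I'll refine its position.

```bash
python3 - <<'E'
from m import *
c=np.load('w1.npy',allow_pickle=True).item()
im=cv2.imread('pics/w1.png')[:,:,::-1].copy()
ce,st=blob(im,(3,22),(277,119),r=40)
print(ce,st,onplane(c,ce,32), st[2]/ K(c)[0,0]*(c['R']@onplane(c,ce,32)+c['t'])[2])
E
```

```text
[258.89855072 109.33333333] [250  91  33  50  69] [512.76130626 181.09506671  32.        ] 32.55425439606372
```

```bash
python3 - <<'E'
from m import *
c=np.load('w1.npy',allow_pickle=True).item()
im=cv2.imread('pics/w1.png')[:,:,::-1].copy()
hsv=cv2.cvtColor(im,cv2.COLOR_RGB2HSV); print(hsv[119,277],hsv[100,277],hsv[119,260])
ce,st=blob(im,(3,25),(277,119),r=40,smin=80,vmin=150)
print(ce,st,onplane(c,ce,32), st[2]/ K(c)[0,0]*(c['R']@onplane(c,ce,32)+c['t'])[2])
s=cv2.imread('pics/scene0.png')[:,:,::-1].copy();cs=cams.get_calibration('scene')
ce,st=blob(s,(3,25),(312,282),r=18,smin=80,vmin=150); print(ce,st,onplane(cs,ce,32))
E
```

```text
[ 17 100 255] [ 18  97 255] [ 16 104 255]
[276.92459677 118.6141129 ] [ 250   90   56   58 2480] [530.66228052 172.00367364  32.        ] 55.651179805449644
[312.00742574 281.41089109] [301 271  23  22 404] [529.59256004 173.43822026  32.        ]
```

```bash
python3 -m handwheel '[[0.04,0,0,0],[0.073,0,0.05,0],[0.073,0,0.1,0],[0.073,0,0.145,0],[0.073,0,0.155,0]]'; python3 -m handwheel '[[0,0,0,0],[0,0,0,0]]'; python3 -c "
from h import *;s=read_state();print(s['eef_pos'],s['wrist_force'],s['finger_gap'])"
```

```text
clock: 1.45
eef_pos: [528.9, 171.1, 55.6]
eef_rot: [-3.136, 0.001, 1.569]
wrist_force: [0.3, 0.1, 1.0]
finger_gap: 0.7
clock: 1.7
eef_pos: [529.8, 171.0, 57.3]
eef_rot: [-3.139, 0.001, 1.568]
wrist_force: [-0.8, -0.1, 0.9]
finger_gap: 0.3
[529.82409777 171.03038611  57.27391711] [-0.81226438 -0.12008599  0.94900314] 0.3434304578023229
```

Contact is expected at a TCP height of about 40. I'll step down slowly.

```bash
python3 -m handwheel '[[0,0,0.008,0],[0,0,0.014,0],[0,0,0.015,0],[0,0,0.015,0]]'; python3 -m handwheel '[[0,0,0.002,0],[0,0,0.003,0],[0,0,0.003,0]]'
```

```text
clock: 2.2
eef_pos: [529.8, 171.0, 42.3]
eef_rot: [-3.139, 0.001, 1.568]
wrist_force: [0.2, 0.8, -0.1]
finger_gap: 0.2
clock: 2.58
eef_pos: [529.9, 171.0, 39.3]
eef_rot: [-3.139, 0.001, 1.568]
wrist_force: [-0.5, -0.2, 1.2]
finger_gap: 0.5
```

```bash
python3 -m handwheel '[[0,0,0.001,0],[0,0,0.002,0],[0,0,0.002,0]]'; python3 -m handwheel '[[0,0,0.001,0],[0,0,0.0015,0],[0,0,0.0015,0]]'
```

```text
clock: 2.95
eef_pos: [529.9, 171.1, 37.4]
eef_rot: [-3.139, 0.0, 1.568]
wrist_force: [-0.4, 0.4, 2.7]
finger_gap: 0.9
clock: 3.32
eef_pos: [529.9, 171.1, 35.8]
eef_rot: [-3.139, 0.001, 1.568]
wrist_force: [-0.6, 0.2, 3.1]
finger_gap: 0.4
```

Contact is confirmed: about 3 N at 4 mm deflection, which matches the spring. Now I'll lift off and go to a viewpoint over the green button.

```bash
python3 -m handwheel '[[0,0,-0.02,0],[0,0,-0.07,0],[0,0,-0.13,0],[0,0,-0.175,0],[-0.05,0,-0.175,0]]'; python3 -m handwheel '[[-0.06,0,0,0],[-0.12,-0.005,0,0],[-0.18,-0.01,0,0],[-0.24,-0.02,0,0],[-0.29,-0.02,0,0]]'; python3 -m handwheel '[[0,0,0,0],[0,0,0,0]]';python3 - <<'E'
from m import *
print(read_state()['eef_pos'])
im,c=shot('wrist','w2')
np.save('w2.npy',c,allow_pickle=True)
for k,h,p in(('green',(45,85),(508,-108,72)),('yellow',(20,35),(515,-175,72)),('red',(0,6),(523,-250,72))):
    uv=cv2.projectPoints(np.array([p],float),cv2.Rodrigues(np.array(c['R']))[0],np.array(c['t']),K(c),np.array(c['dist_coeffs']))[0][0,0]
    try:
        ce,st=blob(im,h,tuple(int(v) for v in uv),r=45);print(k,uv,ce,st,onplane(c,ce,72))
    except Exception as e:print(k,uv,e)
E
```

```text
clock: 3.95
eef_pos: [531.3, 122.5, 214.2]
eef_rot: [3.139, -0.001, 1.572]
wrist_force: [0.0, -0.2, -0.4]
finger_gap: 0.5
clock: 4.58
eef_pos: [510.7, -169.6, 213.9]
eef_rot: [3.139, -0.001, 1.571]
wrist_force: [0.3, -0.1, 0.7]
finger_gap: 0.3
clock: 4.82
eef_pos: [510.6, -169.3, 213.7]
eef_rot: [3.139, -0.001, 1.57]
wrist_force: [0.1, 0.2, 0.3]
finger_gap: 0.5
[ 510.60486154 -169.28472925  213.65623386]
green [272.83832153 133.00397116] [272.72727273 133.56493506] [259 120  30  30 154] [ 507.89840756 -108.49602551   72.        ]
yellow [280.52743178 205.05234572] [282.75206612 207.59504132] [269 193  29  30 242] [ 517.11546319 -177.50500605   72.        ]
red [288.29882583 276.6449794 ] [304.41666667 271.41666667] [304 268   2   7  12] [ 539.17123192 -244.24147466   72.        ]
```

View pics/w2.png

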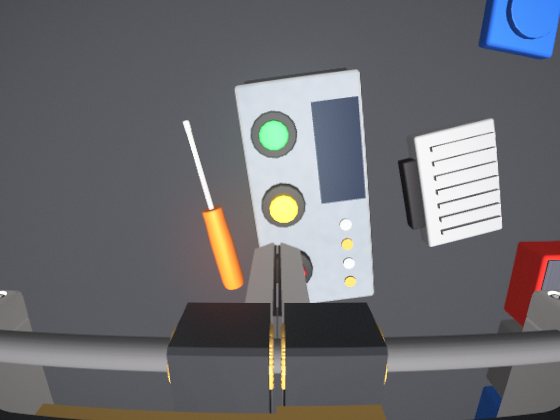

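The green cap is clear at (274,135), which gives a position of about (508.5, -109). It lies about 70 mm from the yellow cap, as specified. I'll move above it.

```bash
python3 -m handwheel '[[0.04,-0.002,0,0],[0.06,-0.002,0,0],[0.06,-0.002,0.06,0],[0.06,-0.002,0.115,0],[0.06,-0.002,0.115,0]]'; python3 -m handwheel '[[0,0,0.01,0],[0,0,0.012,0],[0,0,0.012,0]]';python3 - <<'E'
from h import *
im,c=shot('side','s2'); cv2.imwrite('pics/s2c.png',cv2.resize(im[150:350,200:440,::-1],None,fx=3,fy=3))
E
```

```text
clock: 5.5
eef_pos: [507.4, -107.5, 96.2]
eef_rot: [-3.138, -0.003, 1.573]
wrist_force: [0.2, -0.2, 0.2]
finger_gap: 0.5
clock: 5.88
eef_pos: [507.9, -107.6, 85.3]
eef_rot: [-3.14, -0.002, 1.573]
wrist_force: [-0.2, -0.0, 0.4]
finger_gap: 0.6
```

View pics/s2c.png

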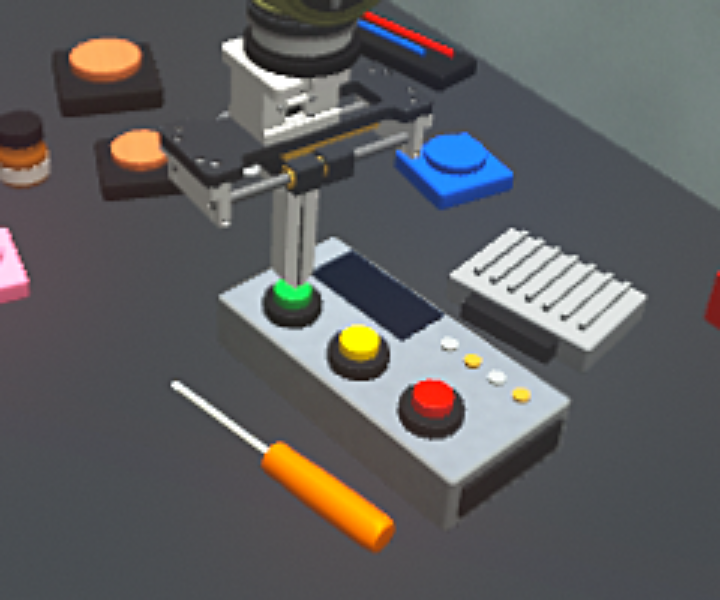

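The fingertips are just above the green cap and centred on it. I'll press in small steps.

```bash
python3 -m handwheel '[[-0.001,0,0.003,0],[-0.001,0,0.006,0],[-0.001,0,0.009,0],[-0.001,0,0.009,0]]'; python3 -m handwheel '[[0,0,0.002,0],[0,0,0.002,0]]'
```

```text
clock: 6.42
eef_pos: [508.0, -108.7, 76.3]
eef_rot: [-3.14, -0.002, 1.573]
wrist_force: [-0.6, -0.9, 3.5]
finger_gap: 0.6
clock: 6.68
eef_pos: [508.0, -108.7, 74.3]
eef_rot: [-3.14, -0.002, 1.573]
wrist_force: [0.7, -0.7, 5.7]
finger_gap: 0.4
```

Nearly at the stop, so I'll go a little further until the force rises past the spring's 5 N.

```bash
python3 -m handwheel '[[0,0,0.001,0],[0,0,0.0015,0],[0,0,0.0015,0]]'
```

```text
clock: 7.05
eef_pos: [508.2, -108.8, 74.0]
eef_rot: [-3.141, -0.002, 1.573]
wrist_force: [-7.4, 0.3, 19.1]
finger_gap: 0.5
```

The button is on its stop: 19 N with no further travel. Now I'll withdraw.

```bash
python3 -m handwheel '[[0,0,-0.03,0],[0,0,-0.09,0],[0,0,-0.15,0],[0,0,-0.2,0],[0,0,-0.2,0]]'; python3 -m handwheel '[[0,0,0,0],[0,0,0,0],[0,0,0,0]]';python3 - <<'E'
from h import *
im,c=shot('side','s3'); cv2.imwrite('pics/s3c.png',cv2.resize(im[100:350,130:450,::-1],None,fx=2.4,fy=2.4))
E
```

```text
clock: 7.68
eef_pos: [509.2, -109.2, 277.2]
eef_rot: [3.137, -0.0, 1.573]
wrist_force: [-0.6, 0.2, -0.8]
finger_gap: 0.4
clock: 8.05
eef_pos: [509.0, -109.2, 276.2]
eef_rot: [3.139, -0.001, 1.573]
wrist_force: [0.1, -0.4, 0.3]
finger_gap: 0.3
```

View pics/s3c.png

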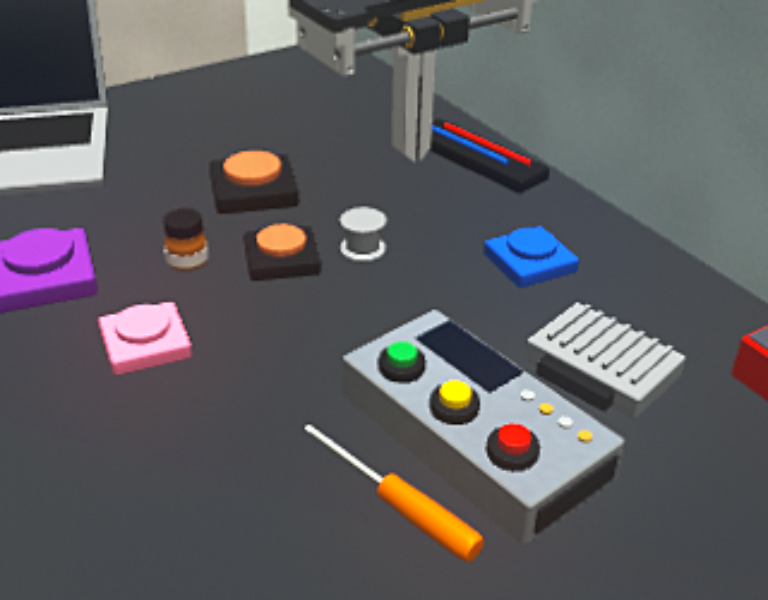

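The green cap is back up at about (402,352). The jar, spool, screwdriver and control unit look unmoved, and the fingers are clear.

```bash
python3 -c "
from cell import manip;print(manip.sign_off())"
```

```text
the job is handed in; nothing more can be done
None
```

The job is done and handed in after about 8 s on the robot's clock, with no checks failed.

- **Copper pad:** I touched the smaller copper pad with closed fingertips. At about 4 mm of give the force was about 3 N, against a limit of 15 N, and then I lifted off.
- **Green button:** I pressed it at about (508, -109) mm until it hit its stop. The force rose from 5.7 N to 19 N while the tool moved only 0.3 mm further. Then I let it go.
- **Final state:** the fingertips are about 196 mm above the green button and the wrist force is near zero. The last side picture shows the green cap released. The yellow and red caps were not touched, and the jar, spool, screwdriver and control unit look to be where they were. I judged that last point by eye and did not re-measure it.
- **Small disagreements:** the first two-camera heights were 5–8 mm low, because the colour mask caught only part of the pad and also the sides of the caps. The wrist camera gave the positions I used; there the pad measured 55.7 mm across and the green-to-yellow spacing came out at about 70 mm, as specified.

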